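Present a belt buckle to the inspection camera

ROBOT

A 7-joint arm with a two-finger parallel gripper is mounted at the origin on the work surface. World frame = base frame: x ahead of the robot, y to its left, z up, the work surface at z = 0. Lengths are in m, angles in rad, forces in N, time in s.
With the tool pointing down it reaches from about 0.425 to 0.875 m from the base axis. Payload 4.7 kg.
Tool frame: the origin (TCP) lies midway between the tips of the shut fingers; the grasp point (between the pads) lies 19 mm behind it; z points along the fingers, y is the direction in which the jaws open and shut (so a half turn about z gives the same grasp; the last joint's range is limited). The gripper opens to 87 mm and grips with 3 to 60 N. Pads are 19 mm wide; open, the fingers measure 117 mm over their backs; the gripper's body (75 mm by 190 mm) begins 51 mm behind the grasp point.
Start: joints at [1.219, 0.321, -0.07, 1.45, 0.023, 1.371, -0.057], TCP at [0.232, -0.607, 0.223] pointing down, gripper open.
Joint ranges: [-2.86, 2.86], [-0.3, 2.09], [-1.38, 1.24], [0.06, 2.45], [-1.56, 4.7], [0.09, 2.05], [-2.69, 2.69]. Speed limits (rad/s): [2.57, 2.57, 3.14, 3.14, 3.14, 3.14, 3.14].

INTERFACE

Orientations are given as a rotation vector (axis times angle).
In Python, from bench import monitor, eyes, order gives the robot as it stands. The module is installed in compiled form; this text tells all that it offers.
- The arm moves only by the shell command python3 -m pendant 'ROWS' [FORCE]. ROWS is JSON, a list of rows, each a list of 3 entries, a list of its own where there are three numbers: the turn, a rotation vector about the tool's x, y, z in degrees, then the shift along the tool's x, y, z in m, then the gripper command: -1 is fully open, 1 is shut, values between are in proportion. In form: [[[rx, ry, rz], [tx, ty, tz], hand], ...]. A call has 1 to 8 rows; each row shifts and turns the commanded pose from where the row before left it, along the tool's axes as they then stand; what a row does not reach is not made up. A row lasts 1/8 s, in which the tool goes at most 62.5 mm and 10.7 degrees, less where a joint would pass 70% of its speed; a pose out of reach is approached as far as the arm can. A call is refused whole if a number of a shift passes 0.0625 or a number of a turn 10.7, either way. A call with a gripper value outside its range is refused whole. The fingers move at their own pace and stop on an object; FORCE is the grip in N (left out, the last holds). Time passes only in rows, so rows that do not move let the fingers close. It gives the time, the measured TCP pose, the force and the opening at its end, in the units of the state.
- monitor.get_state(): the state, without advancing time (a new reading comes with each control period).
- eyes.get_image(name): name is "scene" or "top"; returns a dict with "color" (480x640x3 uint8, red, green, blue), "range_z" (480x640 float32, m along the optical axis (not along the pixel's ray), 0 where there is no reading), "fx", "fy", "cx", "cy" (pixels), "k1" (the pictures are not rectified: a ray, as slopes to the right and down, at radius r is drawn at 1 + k1 r^2 times it, then the intrinsics apply), "world_to_cam" (4x4, takes a point from world to camera coordinates). Camera axes: x right, y up, looking along -z (the intrinsics and any distortion apply to the point x, -y, -z); pixel columns grow to the right and rows downward; lengths in m; the calibration is good to about 2 mm. A picture is of the moment at which its call begins.
- order.close_job(): hands the job in, once; it reports no verdict.
The state is a dict: "time": time; "joint_positions": joint angles; "qd": joint speeds; "joint_torque": joint torques, N m; "position": TCP position; "tool_rot": TCP orientation; "ft_force": force on the tool from outside, world axes, zero at the start; "torque": the same for the moment, N m; "grip_width": opening from 0.0 (shut) to 1.0 (fully open).
Only numpy, scipy, OpenCV 4.12 (cv2) and the standard library are available. Lean on these libraries where they do the work, as an engineer would, in place of code of your own. Each camera call takes 0.05 s, during which the arm holds its last target.

TASK

A customer wants a close-up of the rectangular brass belt buckle that stands among others in the slotted wooden rack: lift it out and hold it up in the wire focus fork of the inspection camera, its middle half-way between the fork's two bead tips, its broad face square to the lens (leaning back with the fork) and its long sides level. Let nothing touch the fork, the camera or its stand, and leave everything else where it is. The job ends with the gripper still holding the buckle there, motionless; do not put it down or let go.

Things in the scene. Friction and masses are not known exactly. Their poses are not given: they have to be found in the camera images.
- rect_buckle: rectangular brass buckle, 80 to 150 g: frame 70 mm wide, 60 high, 10 thick, with a bar down its middle and a small tongue. Origin at its centre. x square to its broad face (thickness), y along the 70 mm sides, z up. Top and bottom rails 12 mm high. It stands loosely in a rack slot, centre 40 mm above the table, leaning at most a few degrees; grip it across its thickness by the top rail.
- focus_fork: U of 5 mm steel wire fixed to the camera, open at the top. Origin half-way between its two bead tips (y = -75 and 75 mm), 190 mm above the table: the buckle's centre belongs here, its x, y axes along these (either way round). x runs up the lens axis to the lens, 121 mm off, rising 25 degrees; y level; z up in the U's plane, which leans back 25 degrees from the lens. Bottom wire at z = -60 mm.
- camera_stand: the grey inspection camera with black lens on an aluminium post (320 mm tall) and a dark steel base 150 mm by 130 mm, bolted down. Origin on the table, 180 mm horizontally behind the fork's middle; its x axis points away from the fork.
- rack: the dark wooden rack, 190 mm by 110 mm and 32 mm high, bolted down. Origin at the centre of its underside. Three slots, 12 mm wide and 92 mm long, run along its y axis at x = -70, 0 and +70 mm; slot floors are 10 mm above the table. One buckle stands in each slot, in any order.
- d_buckle: another brass buckle in the rack: D-shaped, round arch on a straight foot, 72 mm wide, 50 mm high, 10 mm thick; origin 30 mm above its foot. Leave alone.
- round_buckle: another brass buckle in the rack: a round ring with a bar down its middle on a straight foot, 64 mm wide, 64 mm high, 10 mm thick; origin 30 mm above its foot. Leave alone.
- wax_tin: flat aluminium tin, 68 mm across, 26 mm high; origin under its centre. Leave alone.
- mallet: mallet lying on the table, 260 mm long; origin under it. Leave alone.
- awl: awl with a dark wooden handle lying on the table, 160 mm long; origin under it. Leave alone.
- dye_bottle: small amber bottle, 52 mm across, 80 mm high; origin under its centre. Leave alone.
- cup: white cup, 74 mm across, 85 mm high; origin under its centre. Leave alone.
Not all that is in view belongs to the job. Leave any pink or purple look-alike of the rect_buckle alone.

How it is judged:
By the outcome, as a careful person would: the job done as asked, in the order asked, and still so for the second after the job is handed in, while the arm keeps its last pose, push and grip.
It also fails if it takes over 40 s, if anything falls off the work surface, if the arm or the gripper's body presses on something with over 40 N, if the wrist force passes 120 N, or if a joint passes its speed limit or range.

## Working session

There is one attempt and no reset: what is moved stays moved. The work goes in short steps, Python scripts to look and compute and a shell command to move; the robot and the scene stay as the last step left them, time stands still between calls to the robot, and variables do not carry over. Pictures are saved under pics/ and viewed, and the job is handed in when it is done.

```bash
mkdir -p pics; python3 - <<'E'
from bench import monitor, eyes
import cv2,numpy as np
s=monitor.get_state();print({k:np.round(v,4).tolist() for k,v in s.items()})
for n in("scene","top"):
    d=eyes.get_image(n);cv2.imwrite(f"pics/{n}0.png",d["color"][...,::-1]);np.savez(f"{n}0.npz",**d)
    print(n,{k:d[k] for k in("fx","fy","cx","cy","k1")},d["world_to_cam"].round(4).tolist())
E
```

```text
{'time': 0.0, 'joint_positions': [1.2191, 0.3218, -0.0701, 1.4517, 0.0226, 1.3708, -0.0569], 'qd': [0.0005, 0.0013, -0.0011, -0.0002, 0.0012, -0.0009, -0.0013], 'joint_torque': [0.0001, -49.1287, -0.4039, -31.253, -0.064, 0.0437, 0.0002], 'position': [0.2323, -0.6065, 0.2214], 'tool_rot': [-3.0873, -0.5712, 0.0007], 'ft_force': [-0.015, 0.3355, -0.0218], 'torque': [-0.0138, -0.0439, -0.0838], 'grip_width': 0.998}
scene {'fx': 438.9139213507977, 'fy': 438.9139213507977, 'cx': 325.32632026128755, 'cy': 240.1160822739373, 'k1': -0.08746428011744753} [[0.2351, 0.972, 0.0017, -0.1037], [-0.8392, 0.2021, 0.5049, 0.4219], [0.4904, -0.1201, 0.8632, -1.2778], [0.0, 0.0, 0.0, 1.0]]
top {'fx': 438.63862823298615, 'fy': 438.63862823298615, 'cx': 321.28054875471213, 'cy': 240.65868892751993, 'k1': 0.001610224502641615} [[0.0191, -0.9995, 0.0267, -0.0484], [0.9837, 0.0236, 0.1784, -0.5852], [-0.1789, 0.0229, 0.9836, -1.0952], [0.0, 0.0, 0.0, 1.0]]
```

View pics/scene0.png

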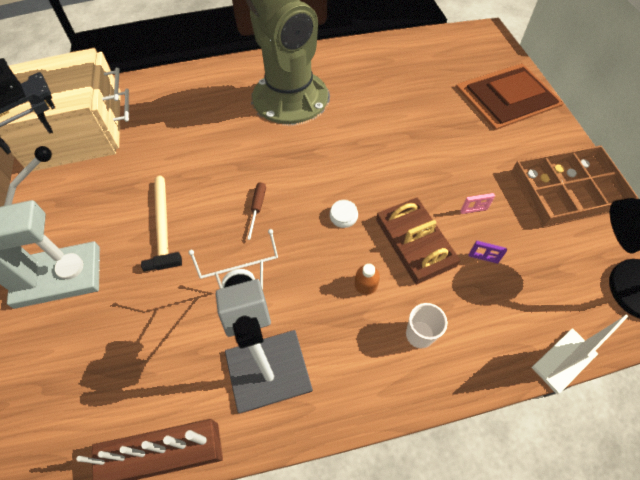

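View pics/top0.png

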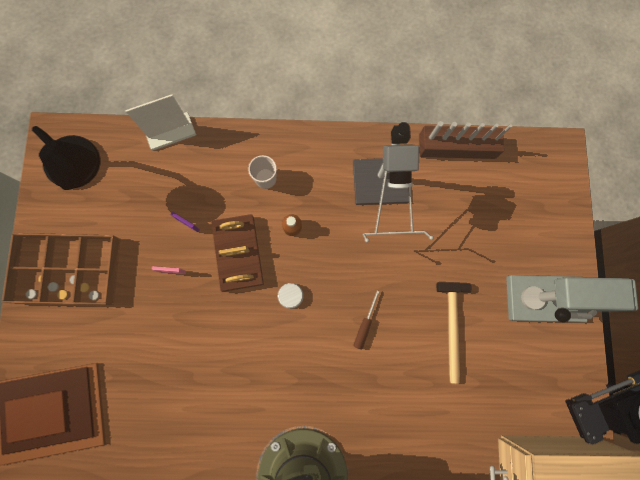

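```bash
python3 - <<'E'
import cv2
a=cv2.imread("pics/scene0.png");b=cv2.imread("pics/top0.png")
def crop(im,x0,y0,x1,y1,s,n): cv2.imwrite(n,cv2.resize(im[y0:y1,x0:x1],None,fx=s,fy=s,interpolation=cv2.INTER_CUBIC))
crop(a,370,190,470,285,6,"pics/c1.png")
crop(b,200,205,280,300,6,"pics/c2.png")
crop(a,180,220,290,310,7,"pics/c3.png")
crop(b,350,170,445,250,7,"pics/c4.png")
E
```

```text
(no output)
```

View pics/c1.png

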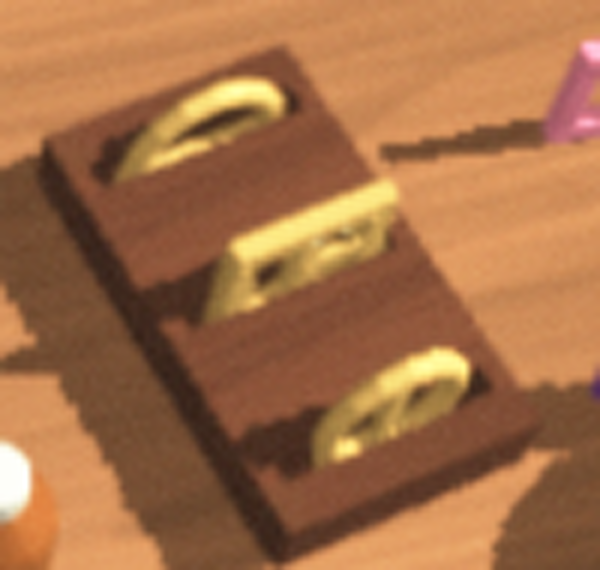

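View pics/c2.png

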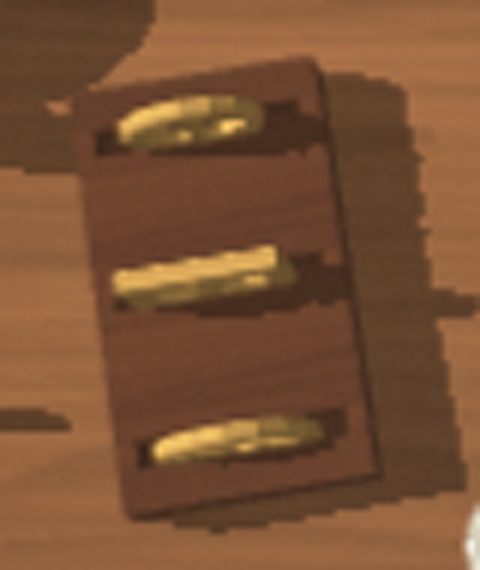

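View pics/c3.png

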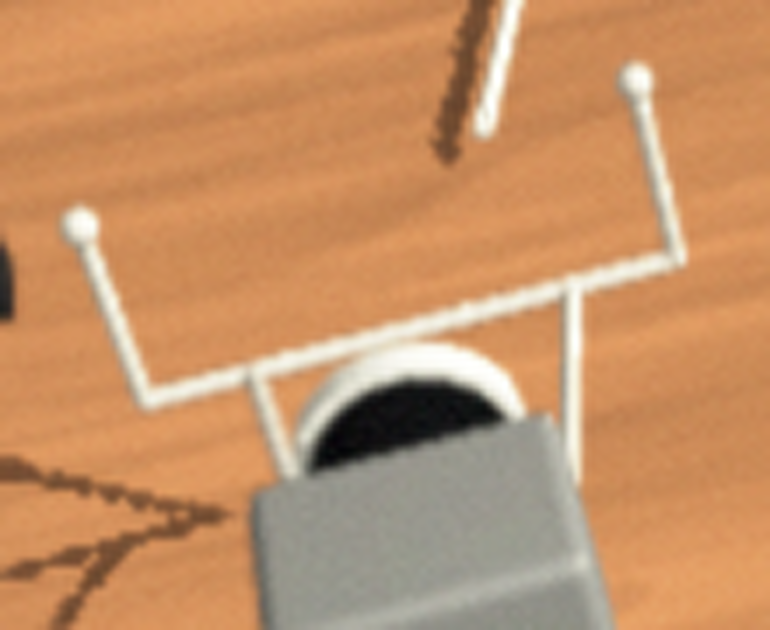

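View pics/c4.png

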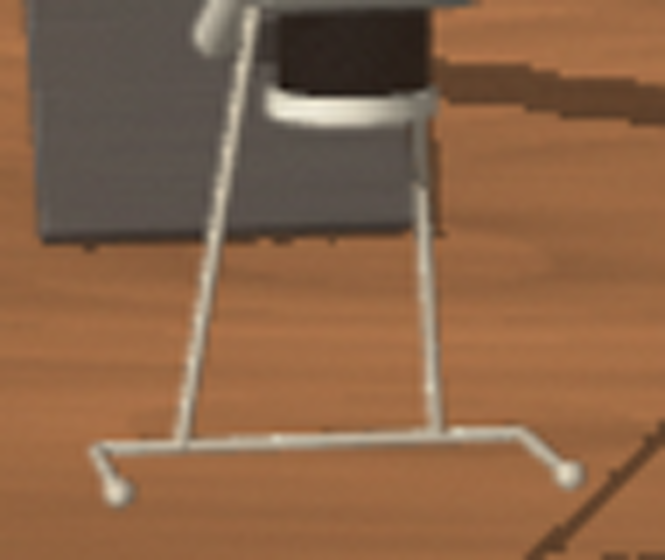

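Rack candidates: brass at top (233,226)/scene (435,257) is round. Brass at top (233,252)/scene (420,232) has a straight, flat top rail. Brass at top (238,278)/scene (405,212) is the D. The pink one at (168,270) and the purple one at (185,221) are look-alikes standing outside the rack. The middle one is the rectangular brass buckle, as the enlarged crop shows. Next I'll fit the poses.

```bash
cat > h.py <<'E'
import numpy as np,cv2
from scipy.spatial.transform import Rotation as R
from scipy.optimize import least_squares
class Cam:
    def __init__(s,d):
        s.K=np.array([[d["fx"],0,d["cx"]],[0,d["fy"],d["cy"]],[0,0,1]],float);s.D=np.array([float(d["k1"]),0,0,0]);s.T=np.array(d["world_to_cam"])
        s.color=d["color"];s.rz=d["range_z"]
    def proj(s,P):
        P=np.atleast_2d(P);c=P@s.T[:3,:3].T+s.T[:3,3];c=c*[1,-1,-1]
        return cv2.projectPoints(c,np.zeros(3),np.zeros(3),s.K,s.D)[0][:,0]
    def cloud(s,m):
        v,u=np.nonzero(m&(s.rz>0));z=s.rz[v,u]
        n=cv2.undistortPoints(np.stack([u,v],1).astype(float)[:,None],s.K,s.D)[:,0]
        c=np.c_[n[:,0]*z,-n[:,1]*z,-z];return (c-s.T[:3,3])@s.T[:3,:3]
def load(n): return Cam(np.load(n))
def cp(p,o,k): return (np.array(p,float)+.5)/k-.5+np.array(o)
def forkT(q):
    x,y,a=q[:3];z=q[3] if len(q)>3 else .19
    M=R.from_euler('z',a)*R.from_euler('y',-25,degrees=True); return M,np.array([x,y,z])
E
python3 - <<'E'
from h import *
S=load("scene0.npz");T=load("top0.npz")
# order: bead y+,bead y- (fork y), corners
sA=cp([[637,80],[80,225],[680,258],[150,402]],(180,220),7)
tA=cp([[118,492],[569,474],[97,450],[522,434]],(350,170),7)
L=np.array([[0,.075,0],[0,-.075,0],[0,.075,-.06],[0,-.075,-.06]])
def f(q,c=None):
    M,t=forkT(q);P=M.apply(L)+t
    r=[]
    if c!='T': r.append(S.proj(P)-sA)
    if c!='S': r.append(T.proj(P)-tA)
    return np.concatenate(r).ravel()
for x0 in([.55,-.15,0],[.55,-.15,0,.19]):
  for c in(None,'S','T'):
    o=least_squares(f,x0,args=(c,));print(c,o.x.round(4),np.degrees(o.x[2]).round(2),o.fun.round(1))
# rack top corners (rack local) unknown order -> fit
tr=cp([[75,100],[315,60],[380,475],[128,518]],(200,205),6)
sr=cp([[545,425],[285,535],[45,145],[285,45]],(370,190),6)
LR=np.array([[.095,.055,.032],[.095,-.055,.032],[-.095,-.055,.032],[-.095,.055,.032]])
def g(q,c):
    P=R.from_euler('z',q[2]).apply(LR)+[q[0],q[1],0]; r=[]
    if c!='T': r.append(S.proj(P)-sr)
    if c!='S': r.append(T.proj(P)-tr)
    return np.concatenate(r).ravel()
for c in(None,'S','T'):
    o=least_squares(g,[.55,.15,0],args=(c,));print('rack',c,o.x.round(4),np.degrees(o.x[2]).round(2),o.fun.round(1))
# depth cloud of brass near mid slot
q=o.x
for n,C in(('S',S),('T',T)):
    hsv=cv2.cvtColor(C.color,cv2.COLOR_RGB2HSV);m=(hsv[...,0]>18)&(hsv[...,0]<35)&(hsv[...,1]>90)&(hsv[...,2]>80)
    P=C.cloud(m);l=R.from_euler('z',-q[2]).apply(P-[q[0],q[1],0])
    k=(abs(l[:,0])<.03)&(abs(l[:,1])<.05)&(l[:,2]>.01)&(l[:,2]<.1);l=l[k]
    t=l[l[:,2]>.06];print(n,len(l),len(t),l[:,2].max(),np.percentile(t,[2,50,98],axis=0).round(4).tolist())
E
```

```text
None [ 0.5697 -0.2111  0.0641] 3.67 [-0.3  0.4 -0.   0.4 -0.4  0.1 -0.6 -0.1 -0.2  0.3 -0.3  0.4 -0.7  0.1
 -0.5  0. ]
S [ 0.5693 -0.2105  0.0661] 3.78 [ 0.   0.1  0.3  0.3 -0.1 -0.2 -0.3 -0.2]
T [ 0.5702 -0.2121  0.0626] 3.59 [ 0.2  0.1  0.1  0.2 -0.3 -0.1 -0.1 -0.1]
None [ 0.57   -0.2109  0.0642  0.1914] 3.68 [-0.2  0.2 -0.1  0.2 -0.3 -0.1 -0.7 -0.2 -0.2  0.1 -0.2  0.1 -0.7 -0.1
 -0.5 -0.2]
S [ 0.5704 -0.2103  0.066   0.1919] 3.78 [ 0.1  0.1  0.2  0.2  0.  -0.2 -0.3 -0.2]
T [ 0.5705 -0.2124  0.0626  0.1884] 3.59 [ 0.3  0.1  0.1  0.2 -0.2 -0.1 -0.1 -0.1]
rack None [0.5553 0.1875 0.1908] 10.93 [-0.9 -0.1  0.   0.3 -0.9 -1.2 -0.8 -0.1 -1.1 -0.9 -0.2 -0.8 -0.6 -0.2
 -0.6 -0.2]
rack S [0.5562 0.1887 0.1891] 10.83 [-0.3  0.2  0.6  0.6 -0.3 -1.  -0.1  0.1]
rack T [0.5539 0.1858 0.1918] 10.99 [-0.5 -0.4  0.4 -0.3  0.1  0.3  0.1  0.4]
S 261 153 0.07470305701441175 [[-0.0024, -0.0276, 0.0613], [0.0043, 0.0065, 0.0696], [0.0081, 0.039, 0.0726]]
T 30 29 0.07482951090725103 [[-0.0019, -0.0268, 0.0665], [0.0011, 0.0013, 0.0692], [0.0062, 0.0372, 0.0745]]
```

```bash
python3 - <<'E'
from h import *
S=load("scene0.npz");T=load("top0.npz")
for n,C,o in(('s',S,(395,208)),('t',T,(212,238))):
    im=cv2.resize(C.color[o[1]:o[1]+40,o[0]:o[0]+48,::-1],None,fx=16,fy=14 and 16,interpolation=cv2.INTER_CUBIC)
    im=im[:600]
    cv2.imwrite(f"pics/b_{n}.png",im)
E
```

```text
(no output)
```

View pics/b_s.png

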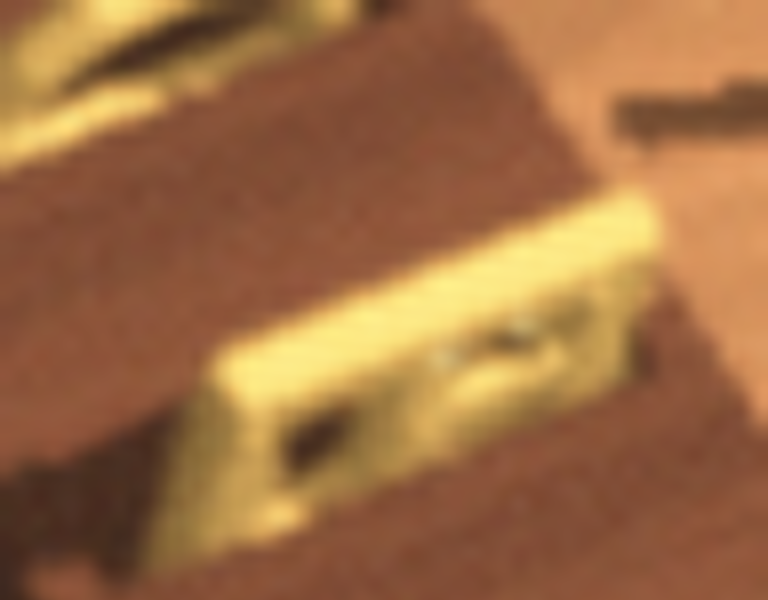

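View pics/b_t.png

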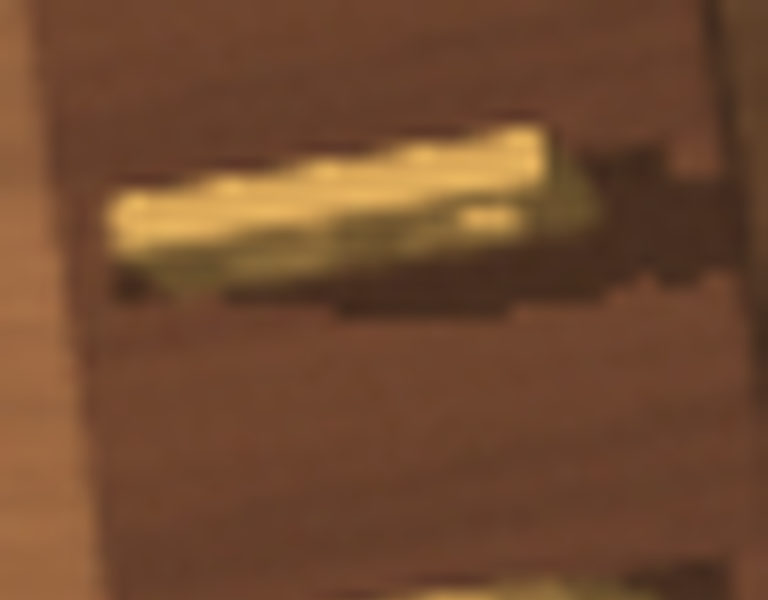

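```bash
python3 - <<'E'
from h import *
S=load("scene0.npz");T=load("top0.npz")
L=np.array([[-5,-35,30],[5,-35,30],[-5,35,30],[5,35,30]])/1e3
s=cp([[215,355],[243,405],[632,190],[662,240]],(395,208),16)
t=cp([[546,180],[543,125],[115,250],[108,195]],(212,238),16)
def f(q,c):
    P=(R.from_euler('z',q[2])*R.from_euler('y',q[3])).apply(L)+[q[0],q[1],.04]
    r=[]
    if c!='T': r.append(S.proj(P)-s)
    if c!='S': r.append(T.proj(P)-t)
    return np.concatenate(r).ravel()
for c in(None,'S','T'):
    o=least_squares(lambda q:np.r_[f(q,c),(q[3])*5],[.555,.188,.19,0]);q=o.x
    top=(R.from_euler('z',q[2])*R.from_euler('y',q[3])).apply([0,0,.03])+[q[0],q[1],.04]
    print(c,q.round(4),np.degrees(q[2:]).round(2),'top centre',top.round(4),o.fun.round(1))
    print(' in rack', R.from_euler('z',-.191).apply(q[:2].tolist()+[0]-np.array([.5553,.1875,0])).round(4))
E
```

```text
None [ 0.5549  0.1927  0.1854 -0.0034] [10.62 -0.19] top centre [0.5548 0.1927 0.07  ] [-0.8  0.3 -0.3  0.7  0.2 -0.2  0.6  0.1  0.1  0.4 -0.2  0.  -0.2  0.4
 -0.3 -0.  -0. ]
 in rack [0.0006 0.0052 0.    ]
S [ 0.5547  0.1932  0.1848 -0.0166] [10.59 -0.95] top centre [0.5542 0.1931 0.07  ] [-0.7  0.1 -0.2  0.5  0.3 -0.4  0.7 -0.2 -0.1]
 in rack [0.0005 0.0057 0.    ]
T [0.5549 0.1922 0.1865 0.0146] [10.68  0.84] top centre [0.5553 0.1923 0.07  ] [ 0.3  0.2 -0.  -0.2 -0.1  0.2 -0.1 -0.2  0.1]
 in rack [0.0005 0.0047 0.    ]
```

```bash
cat >> h.py <<'E'
def rotm(y,z):
    y=np.array(y)/np.linalg.norm(y);z=np.array(z)/np.linalg.norm(z);return R.from_matrix(np.c_[np.cross(y,z),y,z])
def delta(s,Rg,pg):
    Rc=R.from_rotvec(s["tool_rot"]);d=Rc.inv()*Rg
    return np.degrees(d.as_rotvec()).round(2),Rc.inv().apply(np.array(pg)-s["position"]).round(4)
B=dict(p=np.array([.555,.1925,.04]),yaw=.187)
E
cat > g.py <<'E'
import sys
from h import *
from bench import monitor
s=monitor.get_state()
p=[float(v) for v in sys.argv[1:4]];yaw=float(sys.argv[4]);tilt=float(sys.argv[5]) if len(sys.argv)>5 else 0
M=(R.from_euler('z',yaw,degrees=True)*R.from_euler('y',-tilt,degrees=True)).as_matrix()
for sg in(1,-1):
    r,t=delta(s,rotm(sg*M[:,0],-M[:,2]),p);print(sg,'turn',r,'shift',t)
print('t',s["time"],'pos',s["position"].round(4),'q',np.round(s["joint_positions"],2),'F',s["ft_force"].round(1),'M',s["torque"].round(2),'w',round(s["grip_width"],3))
print(R.from_rotvec(s["tool_rot"]).as_matrix().round(3).tolist())
E
python3 g.py .555 .1925 .2 10.7
```

```text
1 turn [-8.000e-02 -6.000e-02 -7.974e+01] shift [ 0.5872 -0.6307  0.0226]
-1 turn [-7.0000e-02  9.0000e-02  1.0026e+02] shift [ 0.5872 -0.6307  0.0226]
t 0.1 pos [ 0.2323 -0.6065  0.2216] q [ 1.22  0.32 -0.07  1.45  0.02  1.37 -0.06] F [1.3 0.3 0. ] M [-0.06  0.02  0.04] w 1.0
[[0.934, 0.358, -0.001], [0.358, -0.934, 0.002], [-0.0, -0.002, -1.0]]
```

```bash
python3 -m pendant '[[[0,0,0],[0.042,-0.045,0],-1],[[0,0,0],[0.042,-0.045,0],-1],[[0,0,0],[0.042,-0.045,0],-1],[[0,0,0],[0.042,-0.045,0],-1],[[0,0,0],[0.042,-0.045,0],-1],[[0,0,0],[0.042,-0.045,0],-1],[[0,0,0],[0.042,-0.045,0],-1]]' && python3 g.py .555 .1925 .2 10.7
```

```text
time: 0.98
position: [0.3946, -0.2057, 0.2224]
tool_rot: [3.089, 0.571, -0.0]
ft_force: [1.3, 0.8, -0.7]
grip_width: 0.998
1 turn [ 1.000e-02  3.000e-02 -7.975e+01] shift [ 0.2922 -0.3145  0.0222]
-1 turn [ 3.0000e-02 -1.0000e-02  1.0025e+02] shift [ 0.2922 -0.3145  0.0222]
t 0.975 pos [ 0.3946 -0.2057  0.2224] q [ 0.86 -0.11 -0.41  1.92 -0.04  1.33 -0.74] F [ 1.3  0.8 -0.7] M [-0.06 -0.07 -0.02] w 0.998
[[0.934, 0.358, -0.0], [0.358, -0.934, -0.0], [-0.0, 0.0, -1.0]]
```

```bash
python3 -m pendant '[[[0,0,0],[0.042,-0.045,0],-1],[[0,0,0],[0.042,-0.045,0],-1],[[0,0,0],[0.042,-0.045,0],-1],[[0,0,0],[0.042,-0.045,0],-1],[[0,0,0],[0.042,-0.045,0],-1],[[0,0,0],[0.042,-0.045,0],-1],[[0,0,0],[0.042,-0.045,0],-1]]' && python3 -m pendant '[[[0,0,-10],[0,0,0],-1],[[0,0,-10],[0,0,0],-1],[[0,0,-10],[0,0,0],-1],[[0,0,-10],[0,0,0],-1],[[0,0,-10],[0,0,0],-1],[[0,0,-10],[0,0,0],-1],[[0,0,-10],[0,0,0],-1],[[0,0,-9.7],[0,0,0],-1]]' && python3 g.py .555 .1925 .2 10.7
```

```text
time: 1.85
position: [0.5568, 0.1928, 0.2223]
tool_rot: [3.089, 0.569, -0.0]
ft_force: [0.7, -0.2, 0.3]
grip_width: 1.001
time: 2.85
position: [0.556, 0.1914, 0.2221]
tool_rot: [-1.999, -2.423, 0.001]
ft_force: [-0.2, 0.7, -0.3]
grip_width: 1.003
1 turn [-0.05  0.01  0.28] shift [ 0.0013 -0.0007  0.0221]
-1 turn [-2.0000e-02 -8.0000e-02 -1.7972e+02] shift [ 0.0013 -0.0007  0.0221]
t 2.85 pos [0.556  0.1914 0.2221] q [ 0.5   0.37 -1.1   1.58  0.34  1.39 -0.44] F [-0.2  0.7 -0.3] M [-0.02 -0.11  0.  ] w 1.003
[[-0.19, 0.982, -0.001], [0.982, 0.19, -0.0], [-0.0, -0.001, -1.0]]
```

```bash
python3 -m pendant '[[[0,0,0.3],[0.001,-0.001,0.04],0.1],[[0,0,0],[0,0,0.05],0.1],[[0,0,0],[0,0,0.01],0.1],[[0,0,0],[0,0,0],0.1]]' && python3 g.py .555 .1925 .046 10.7; python3 - <<'E'
from h import *
from bench import eyes
a=Cam(eyes.get_image("scene"));b=Cam(eyes.get_image("top"))
o=[a.color[150:300,330:490],b.color[190:310,190:300]]
i=[cv2.resize(x,(int(x.shape[1]*450/x.shape[0]*.85),int(450*.85)),interpolation=cv2.INTER_CUBIC) for x in o]
cv2.imwrite("pics/d1.png",np.hstack(i)[...,::-1])
E
```

```text
time: 3.35
position: [0.555, 0.1926, 0.1228]
tool_rot: [-2.011, -2.413, 0.0]
ft_force: [0.2, 1.6, 0.9]
grip_width: 0.632
1 turn [-0.03 -0.02 -0.33] shift [-0.0001 -0.      0.0768]
-1 turn [-3.0000e-02  5.0000e-02  1.7967e+02] shift [-0.0001 -0.      0.0768]
t 3.35 pos [0.555  0.1926 0.1228] q [ 0.46  0.45 -1.05  1.71  0.42  1.22 -0.51] F [0.2 1.6 0.9] M [-0.03 -0.13 -0.04] w 0.632
[[-0.18, 0.984, -0.001], [0.984, 0.18, 0.0], [0.0, -0.001, -1.0]]
```

View pics/d1.png

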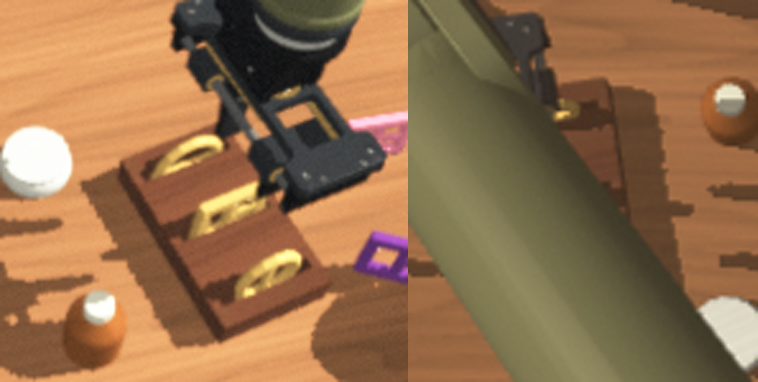

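```bash
python3 -m pendant '[[[0,0,-0.3],[0,0,0.03],0.1],[[0,0,0],[0,0,0.025],0.1],[[0,0,0],[0,0,0.015],0.1],[[0,0,0],[0,0,0.007],0.1],[[0,0,0],[0,0,0],0.1]]' && python3 g.py .555 .1925 .046 10.7; python3 - <<'E'
from h import *
from bench import eyes
a=Cam(eyes.get_image("scene"))
print(a.proj([[.555,.1925,.046],[.555,.1925,.07]]))
cv2.imwrite("pics/d2.png",cv2.resize(a.color[170:290,360:490],None,fx=5,fy=5,interpolation=cv2.INTER_CUBIC)[...,::-1])
E
```

```text
time: 4.08
position: [0.5554, 0.1926, 0.046]
tool_rot: [2.005, 2.418, 0.001]
ft_force: [0.1, 1.2, -0.0]
grip_width: 0.45
1 turn [ 0.04 -0.   -0.04] shift [-0.0001 -0.0004  0.    ]
-1 turn [-0.0000e+00 -6.0000e-02  1.7996e+02] shift [-0.0001 -0.0004  0.    ]
t 4.075 pos [0.5554 0.1926 0.046 ] q [ 0.41  0.54 -0.98  1.77  0.5   1.1  -0.56] F [ 0.1  1.2 -0. ] M [ 0.03 -0.1  -0.07] w 0.45
[[-0.185, 0.983, 0.001], [0.983, 0.185, 0.0], [0.0, 0.001, -1.0]]
[[419.88941    232.02932457]
 [421.90781902 226.38998295]]
```

View pics/d2.png

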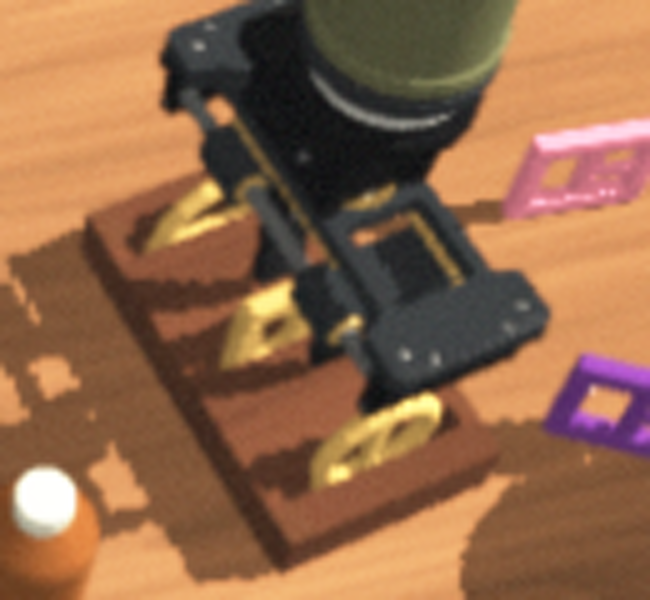

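Gripper straddles the middle buckle (crop ~(300,310)) and clears the neighbours. Next: close.

```bash
python3 -m pendant '[[[0,0,0],[0,0,0],1],[[0,0,0],[0,0,0],1],[[0,0,0],[0,0,0],1],[[0,0,0],[0,0,0],1],[[0,0,0],[0,0,0],1],[[0,0,0],[0,0,0],1]]' 30 && python3 g.py .555 .1925 .046 10.7
```

```text
time: 4.88
position: [0.5551, 0.1924, 0.0456]
tool_rot: [2.005, 2.418, -0.0]
ft_force: [-0.8, -0.0, 1.2]
grip_width: 0.11
1 turn [ 0.    0.01 -0.04] shift [ 0.0001 -0.0001 -0.0004]
-1 turn [ 1.0000e-02 -1.0000e-02  1.7996e+02] shift [ 0.0001 -0.0001 -0.0004]
t 4.875 pos [0.5551 0.1924 0.0456] q [ 0.41  0.54 -0.98  1.78  0.5   1.1  -0.56] F [-0.8 -0.   1.2] M [-0.07 -0.06  0.03] w 0.11
[[-0.185, 0.983, 0.0], [0.983, 0.185, -0.0], [-0.0, 0.0, -1.0]]
```

```bash
python3 -m pendant '[[[0,0,0],[0,0,-0.01],1],[[0,0,0],[0,0,-0.015],1],[[0,0,0],[0,0,-0.02],1],[[0,0,0],[0,0,-0.03],1],[[0,0,0],[0,0,-0.04],1],[[0,0,0],[0,0,-0.05],1],[[0,0,0],[0,0,-0.05],1],[[0,0,0],[0,0,-0.04],1]]' && python3 g.py .5275 -.2137 .2861 3.7 25; python3 - <<'E'
from h import *
from bench import eyes
a=Cam(eyes.get_image("scene"))
cv2.imwrite("pics/d3.png",cv2.resize(a.color[100:290,340:560],None,fx=3,fy=3,interpolation=cv2.INTER_CUBIC)[...,::-1])
E
```

```text
time: 5.88
position: [0.555, 0.1931, 0.3043]
tool_rot: [2.003, 2.417, 0.004]
ft_force: [0.5, -0.3, -1.3]
grip_width: 0.109
1 turn [-24.8   -1.53   6.89] shift [-0.3946 -0.1026  0.0179]
-1 turn [   2.3   -37.22 -169.1 ] shift [-0.3946 -0.1026  0.0179]
t 5.875 pos [0.555  0.1931 0.3043] q [ 0.51  0.33 -1.13  1.46  0.3   1.54 -0.41] F [ 0.5 -0.3 -1.3] M [ 0.02 -0.21  0.03] w 0.109
[[-0.186, 0.983, 0.003], [0.983, 0.186, 0.0], [-0.0, 0.003, -1.0]]
```

View pics/d3.png

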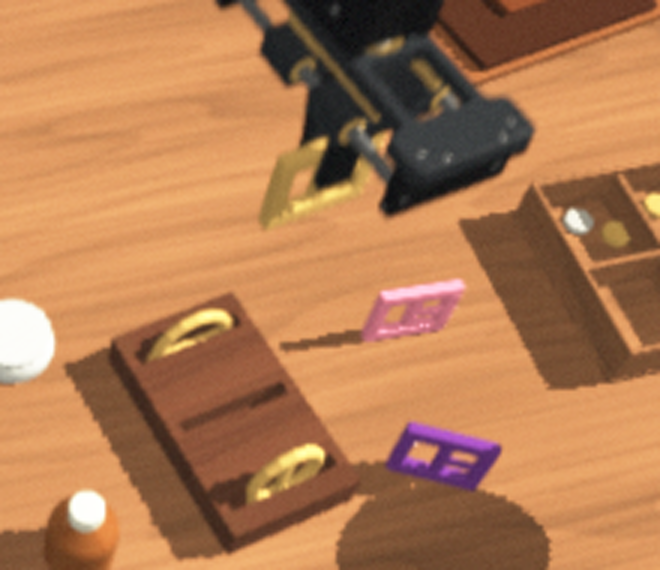

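```bash
python3 -m pendant '[[[0,0,0],[-0.04,-0.014,0],1],[[0,0,0],[-0.05,-0.013,0],1],[[0,0,0],[-0.05,-0.013,0],1],[[0,0,0],[-0.05,-0.013,0],1],[[0,0,0],[-0.05,-0.013,0],1],[[0,0,0],[-0.05,-0.013,0],1]]' && python3 -m pendant '[[[-6,0,0],[0,0,0],1],[[-6,0,0],[0,0,0],1],[[-6,0,0],[0,0,0],1],[[-6.8,0,0],[0,0,0],1],[[0,0,0],[0,0,0],1]]' && python3 g.py .5275 -.2137 .2861 3.7 25
```

```text
time: 6.68
position: [0.5308, -0.1083, 0.3018]
tool_rot: [2.003, 2.417, -0.0]
ft_force: [1.3, 0.1, -0.9]
grip_width: 0.116
time: 7.3
position: [0.5288, -0.1083, 0.2984]
tool_rot: [1.811, 2.175, 0.476]
ft_force: [-0.1, 0.1, -1.4]
grip_width: 0.109
1 turn [-0.43 -2.98  6.09] shift [-0.1034 -0.0236  0.0024]
-1 turn [   4.52   -0.65 -173.85] shift [-0.1034 -0.0236  0.0024]
t 7.3 pos [ 0.5288 -0.1083  0.2984] q [ 1.26 -0.3  -0.79  1.92 -0.52  1.13  0.79] F [-0.1  0.1 -1.4] M [-0.09  0.54  0.06] w 0.109
[[-0.182, 0.894, 0.409], [0.983, 0.164, 0.078], [0.003, 0.416, -0.909]]
```

```bash
python3 -m pendant '[[[0,0,0],[-0.025,-0.006,0],1],[[0,0,0],[-0.026,-0.006,0],1]]' && python3 g.py .5275 -.2137 .2861 3.7 25; python3 -c "
from bench import monitor
print(monitor.get_state()['joint_positions'])"
```

```text
time: 7.55
position: [0.5309, -0.1595, 0.2974]
tool_rot: [1.798, 2.177, 0.474]
ft_force: [0.0, -0.5, -1.0]
grip_width: 0.108
1 turn [-0.19 -2.74  6.6 ] shift [-0.0525 -0.0172  0.0048]
-1 turn [   4.15   -0.29 -173.35] shift [-0.0525 -0.0172  0.0048]
t 7.55 pos [ 0.5309 -0.1595  0.2974] q [ 1.3  -0.22 -0.76  1.88 -0.48  1.12  0.86] F [ 0.  -0.5 -1. ] M [-0.16  0.47 -0.01] w 0.108
[[-0.188, 0.891, 0.413], [0.982, 0.173, 0.074], [-0.005, 0.419, -0.908]]
[ 1.29521475 -0.22387556 -0.76208294  1.88249281 -0.4777258   1.11840853
  0.85595738]
```

```bash
python3 -m pendant '[[[0,0,0],[-0.026,-0.008,0.002],1],[[0,0,0],[-0.026,-0.009,0.002],1],[[0,-1.4,3.3],[0,0,0],1],[[0,-1.3,3.3],[0,0,0],1],[[0,0,0],[0,0,0],1]]' && python3 g.py .5275 -.2137 .2861 3.7 25; python3 - <<'E'
from h import *
from bench import eyes
for n in("scene","top"):
    d=eyes.get_image(n);a=Cam(d);np.savez(f"{n}4.npz",**d)
    o=(160,130) if n=="scene" else (330,130)
    cv2.imwrite(f"pics/e_{n}.png",cv2.resize(a.color[o[1]:o[1]+180,o[0]:o[0]+200],None,fx=3.2,fy=3.2,interpolation=cv2.INTER_CUBIC)[...,::-1])
E
```

```text
time: 8.18
position: [0.5269, -0.2127, 0.2864]
tool_rot: [1.924, 2.051, 0.453]
ft_force: [1.5, -0.9, -1.4]
grip_width: 0.109
1 turn [-0.2  -0.1  -0.05] shift [-0.0011  0.0004  0.0005]
-1 turn [-1.5000e-01  3.1000e-01  1.7995e+02] shift [-0.0011  0.0004  0.0005]
t 8.175 pos [ 0.5269 -0.2127  0.2864] q [ 1.34 -0.18 -0.75  1.88 -0.43  1.07  0.78] F [ 1.5 -0.9 -1.4] M [-0.01  0.48  0.02] w 0.109
[[-0.064, 0.906, 0.419], [0.998, 0.058, 0.029], [0.002, 0.42, -0.908]]
```

View pics/e_scene.png

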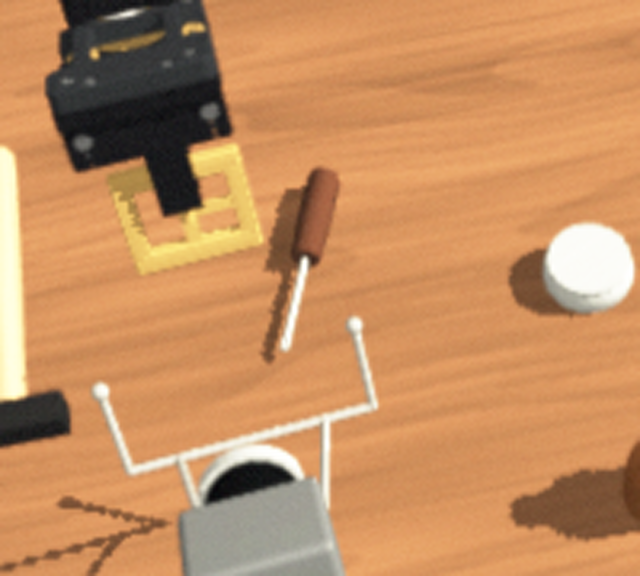

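View pics/e_top.png

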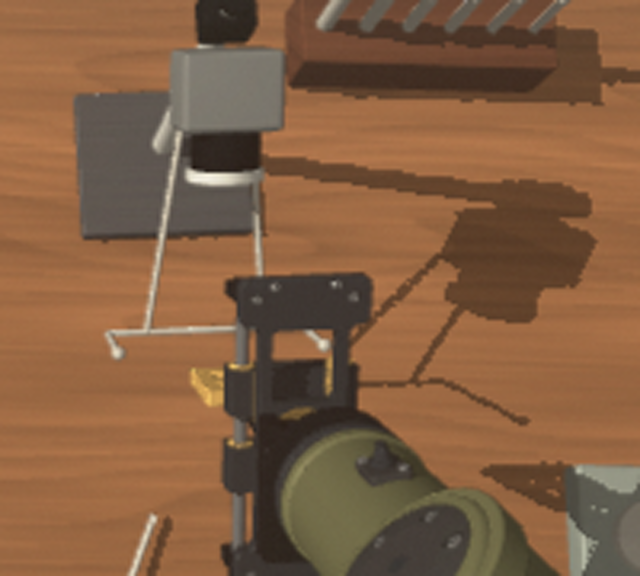

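```bash
python3 - <<'E'
from h import *
S=load("scene4.npz");T=load("top4.npz")
cv2.imwrite("pics/f_s.png",cv2.resize(S.color[172:218,190:246],None,fx=13,fy=13,interpolation=cv2.INTER_CUBIC)[...,::-1])
E
```

```text
(no output)
```

View pics/f_s.png

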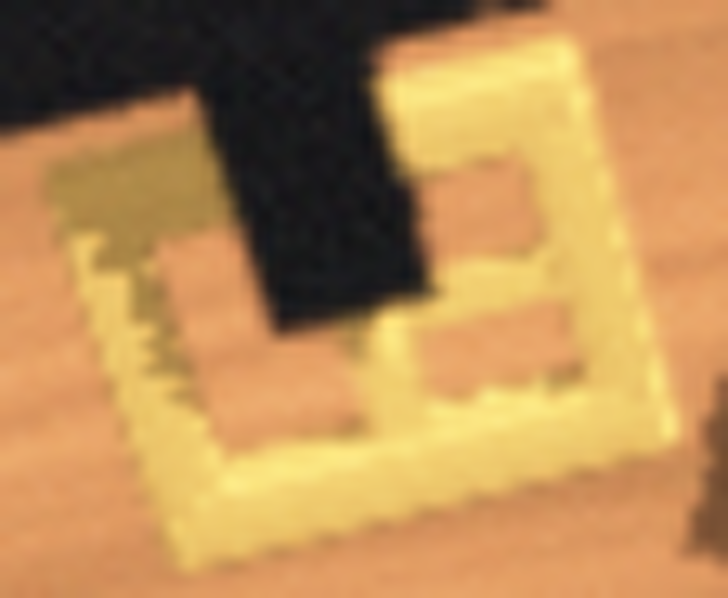

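```bash
cat > fitb.py <<'E'
from h import *
# buckle-in-tool nominal: buckle x=tool y, z=-tool z, y = z x x
def BT(q): # dx along buckle y, dz along buckle z, roll about buckle x, dxx
    N=R.from_matrix(np.array([[0,1,0],[1,0,0],[0,0,-1]],float))  # columns: buckle axes in tool
    return N*R.from_euler('x',q[2]), N.apply([q[3],q[0],q[1]])
def pose(s,q):
    Rc=R.from_rotvec(s["tool_rot"]);M,t=BT(q);return Rc*M,Rc.apply(t)+s["position"]
E
python3 - <<'E'
from fitb import *
from bench import monitor
s=monitor.get_state();S=load("scene4.npz")
L=np.array([[-5,-35,30],[-5,35,30],[5,35,-30],[5,-35,-30]])/1e3
px=cp([[45,165],[573,35],[680,440],[185,570]],(190,172),13)
def f(q,w=3e3):
    M,p=pose(s,q);return np.r_[(S.proj(M.apply(L)+p)-px).ravel(),w*q[3]]
for w in(3e3,300):
    o=least_squares(lambda q:f(q,w),[0,-.006,0,0]);print(o.x.round(4),np.degrees(o.x[2]),o.fun.round(2))
M,p=pose(s,o.x);print(p)
E
```

```text
[ 0.0017 -0.0053  0.0075 -0.    ] 0.4292230861872117 [-0.11 -0.55 -0.15 -0.8   0.69  0.63 -0.38  0.86 -0.03]
[ 0.0016 -0.0058  0.0075 -0.0011] 0.4281875577990823 [-0.07 -0.54 -0.18 -0.77  0.65  0.61 -0.36  0.82 -0.32]
[ 0.5278268  -0.21143085  0.28007166]
```

```bash
python3 -m pendant '[[[-0.2,0,0],[-0.001,0,0.02],1],[[0,0,0],[0,0,0.025],1],[[0,0,0],[0,0,0.025],1],[[0,0,0],[0,0,0.015],1],[[0,0,0],[0,0,0],1]]' && python3 g.py .5678 -.2129 .195 3.7 25; python3 - <<'E'
from h import *
from bench import eyes
for n in("scene","top"):
    d=eyes.get_image(n);a=Cam(d);np.savez(f"{n}5.npz",**d)
    o=(170,180) if n=="scene" else (330,150)
    cv2.imwrite(f"pics/h_{n}.png",cv2.resize(a.color[o[1]:o[1]+120,o[0]:o[0]+140],None,fx=5,fy=5,interpolation=cv2.INTER_CUBIC)[...,::-1])
E
```

```text
time: 8.9
position: [0.5615, -0.2109, 0.2069]
tool_rot: [1.927, 2.049, 0.46]
ft_force: [-0.5, 0.3, -1.5]
grip_width: 0.111
1 turn [-0.08 -0.33 -0.26] shift [-0.0024  0.0005  0.0134]
-1 turn [-5.1000e-01  1.2000e-01  1.7974e+02] shift [-0.0024  0.0005  0.0134]
t 8.9 pos [ 0.5615 -0.2109  0.2069] q [ 1.31 -0.02 -0.85  1.94 -0.31  0.87  0.68] F [-0.5  0.3 -1.5] M [-0.07  0.51 -0.  ] w 0.111
[[-0.063, 0.905, 0.42], [0.998, 0.054, 0.033], [0.007, 0.421, -0.907]]
```

View pics/h_scene.png

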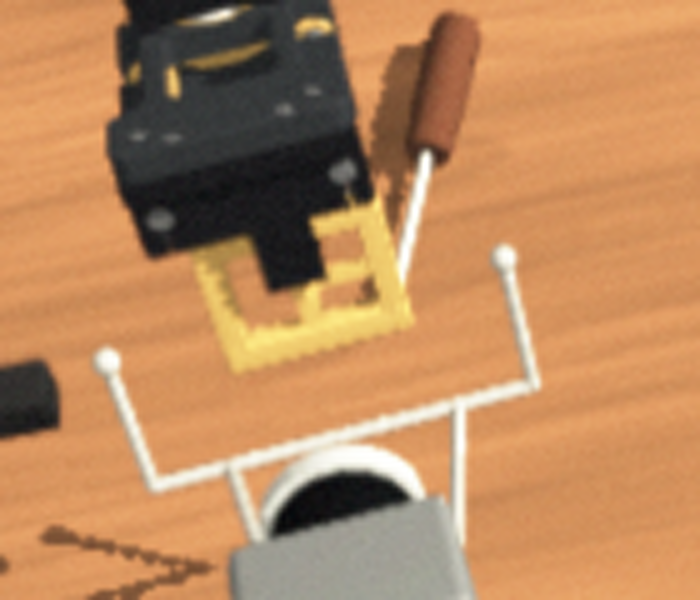

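View pics/h_top.png

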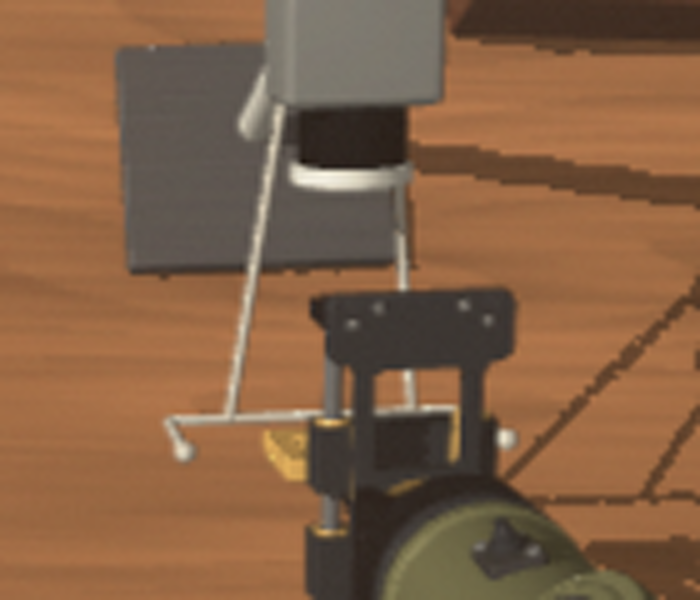

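```bash
python3 -m pendant '[[[-0.1,-0.3,-0.3],[-0.001,0.0005,0.007],1],[[0,0,0],[-0.001,0,0.006],1],[[0,0,0],[0,0,0],1],[[0,0,0],[0,0,0],1]]' && python3 g.py .5678 -.2129 .195 3.7 25; python3 - <<'E'
from h import *
from bench import eyes
for n in("scene","top"):
    d=eyes.get_image(n);a=Cam(d);np.savez(f"{n}6.npz",**d)
    o=(185,220) if n=="scene" else (350,190)
    cv2.imwrite(f"pics/i_{n}.png",cv2.resize(a.color[o[1]:o[1]+66,o[0]:o[0]+96],None,fx=8,fy=8,interpolation=cv2.INTER_CUBIC)[...,::-1])
E
```

```text
time: 9.5
position: [0.5678, -0.2129, 0.1961]
tool_rot: [1.919, 2.047, 0.454]
ft_force: [-0.0, -0.3, -1.5]
grip_width: 0.106
1 turn [0.08 0.08 0.02] shift [ 0.     -0.0005  0.001 ]
-1 turn [-1.3000e-01  1.3000e-01 -1.7998e+02] shift [ 0.     -0.0005  0.001 ]
t 9.5 pos [ 0.5678 -0.2129  0.1961] q [ 1.3   0.01 -0.86  1.94 -0.28  0.83  0.66] F [-0.  -0.3 -1.5] M [-0.08  0.51 -0.03] w 0.106
[[-0.064, 0.904, 0.423], [0.998, 0.059, 0.026], [-0.001, 0.424, -0.906]]
```

View pics/i_scene.png

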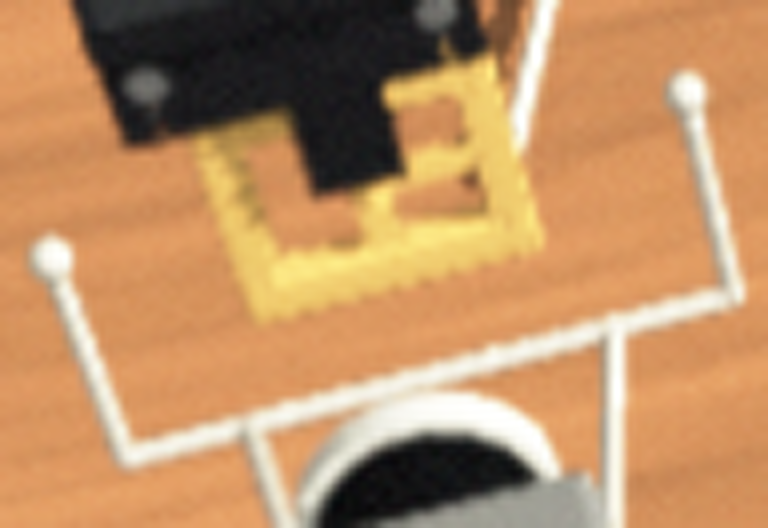

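View pics/i_top.png

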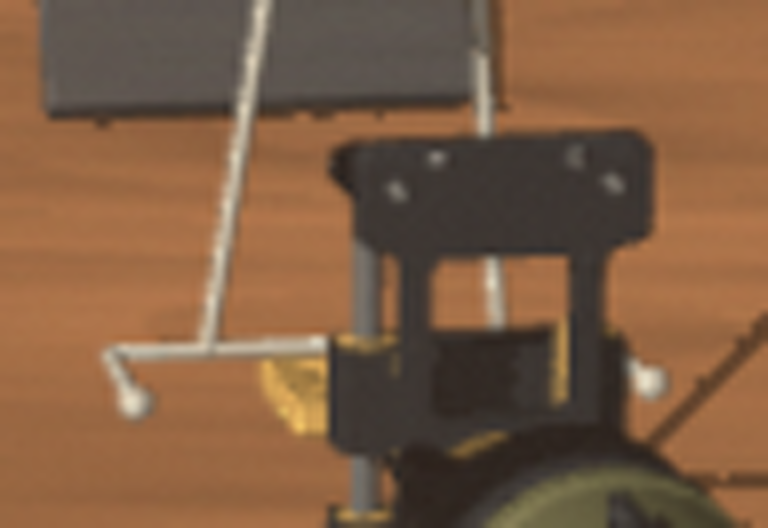

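```bash
python3 - <<'E'
from fitb import *
for n,o in(("scene",(185,220)),("top",(350,190))):
    C=load(f"{n}6.npz");k=8
    im=cv2.resize(C.color[o[1]:o[1]+66,o[0]:o[0]+96],None,fx=k,fy=k,interpolation=cv2.INTER_CUBIC)[...,::-1].copy()
    M,t=forkT([.570,-.211,.0645,.190])
    pr=lambda P:np.round((C.proj(M.apply(np.array(P)/1e3)+t)-o+.5)*k-.5).astype(int)
    for x,c in((-5,(255,0,0)),(5,(0,0,255))):
        cv2.polylines(im,[pr([[x,-35,30],[x,35,30],[x,35,-30],[x,-35,-30]])],True,c,1)
    for p in pr([[0,75,0],[0,-75,0],[0,75,-60],[0,-75,-60],[0,0,0]]): cv2.drawMarker(im,tuple(map(int,p)),(0,255,0),0,14,1)
    cv2.imwrite(f"pics/j_{n}.png",im)
E
```

```text
(no output)
```

View pics/j_scene.png

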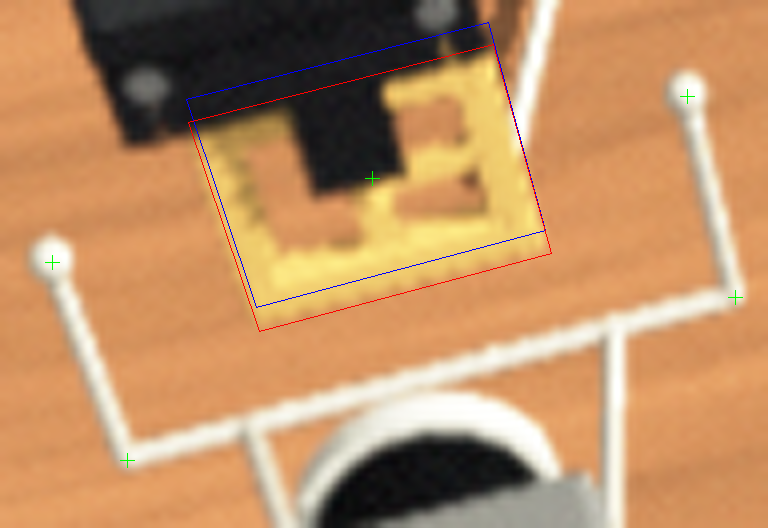

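View pics/j_top.png

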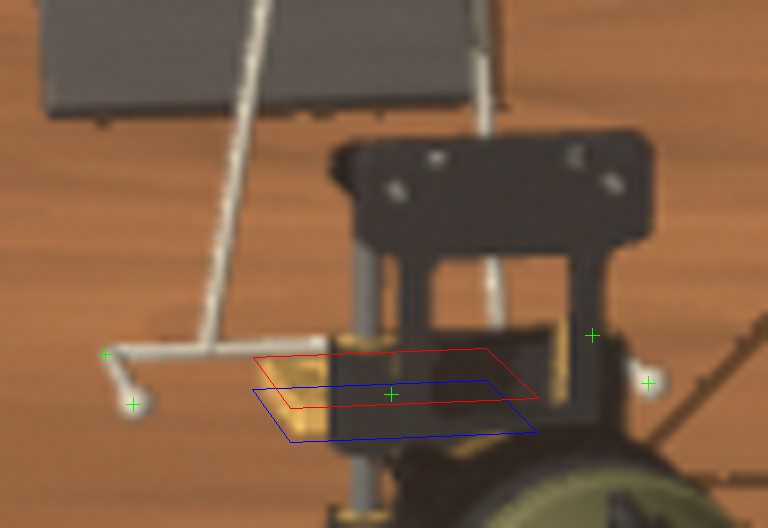

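```bash
python3 - <<'E'
from fitb import *
M,t=forkT([.570,-.211,.0645,.190])
for n,o,sz,k in(("scene",(206,222),(50,42),14),("top",(376,226),(30,24),24)):
    C=load(f"{n}6.npz")
    im=cv2.resize(C.color[o[1]:o[1]+sz[1],o[0]:o[0]+sz[0]],None,fx=k,fy=k,interpolation=cv2.INTER_NEAREST)[...,::-1].copy()
    im2=im
    pr=lambda P:np.round((C.proj(M.apply(np.array(P)/1e3)+t)-o+.5)*k-.5).astype(int)
    for x,c in((-5,(255,0,0)),(5,(0,0,255))):
        cv2.polylines(im2,[pr([[x,-35,30],[x,35,30],[x,35,-30],[x,-35,-30]])],True,c,1)
        cv2.polylines(im2,[pr([[x,23,18],[x,23,-18]])],False,c,1)
    cv2.imwrite(f"pics/k_{n}.png",im2)
E
```

```text
(no output)
```

View pics/k_scene.png

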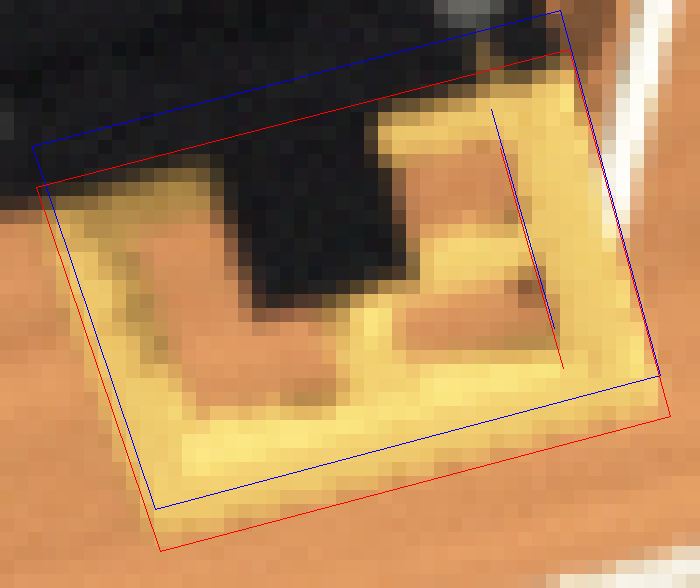

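View pics/k_top.png

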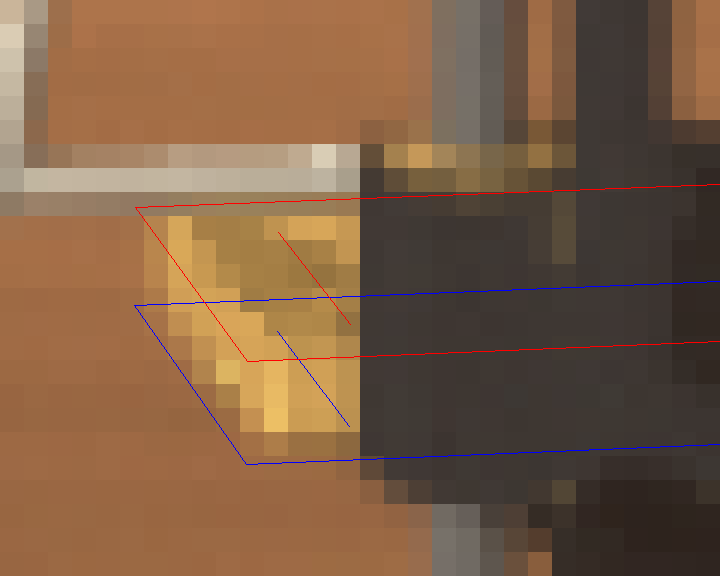

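```bash
python3 -m pendant '[[[0,0,0],[0,0,0.001],1],[[0,0,0],[0,0,0],1],[[0,0,0],[0,0,0],1],[[0,0,0],[0,0,0],1],[[0,0,0],[0,0,0],1]]' && python3 g.py .5678 -.2129 .195 3.7 25; python3 - <<'E'
from fitb import *
from bench import eyes,monitor
s=monitor.get_state();print('qd',np.abs(s["qd"]).max())
M,p=pose(s,[.0017,-.0055,0,0]);F,t=forkT([.570,-.211,.0645,.190])
print('err in fork mm',(F.inv().apply(p-t)*1e3).round(2),'deg',np.degrees((F.inv()*M).as_rotvec()).round(2))
a=eyes.get_image("scene")["color"];cv2.imwrite("pics/z.png",a[...,::-1])
E
```

```text
time: 10.22
position: [0.5682, -0.2129, 0.1952]
tool_rot: [1.919, 2.047, 0.454]
ft_force: [-0.4, -0.8, -1.0]
grip_width: 0.111
1 turn [0.08 0.09 0.02] shift [ 0.     -0.0004  0.    ]
-1 turn [-1.4000e-01  1.3000e-01 -1.7998e+02] shift [ 0.     -0.0004  0.    ]
t 10.225 pos [ 0.5682 -0.2129  0.1952] q [ 1.3   0.01 -0.86  1.94 -0.28  0.83  0.66] F [-0.4 -0.8 -1. ] M [-0.02  0.58 -0.  ] w 0.111
[[-0.064, 0.904, 0.423], [0.998, 0.059, 0.026], [-0.002, 0.424, -0.906]]
qd 0.0013971934925327198
err in fork mm [ 0.43 -0.11  0.04] deg [-0.09 -0.08  0.02]
```

View pics/z.png

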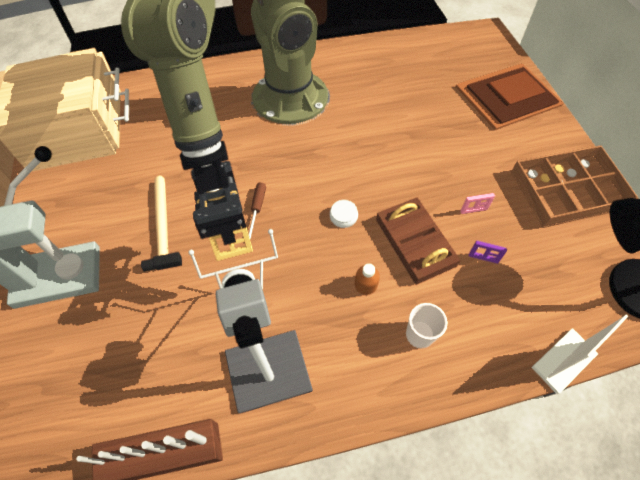

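The buckle sits between the beads at scene (232,243). The other buckles, tin, mallet, awl, bottle and cup are all where they were, and the arm is still.

```bash
python3 -c "
from bench import order
print(order.close_job())"
```

```text
the job is handed in; nothing more can be done
None
```

I gripped the rectangular brass buckle from the middle slot by its top rail at 30 N and lifted it out. I tilted it back 25° and lowered it into the focus fork. The gripper was still holding it there when I handed the job in at about 10.3 s.

**Last checks:**
- **Position:** arm readings plus the grip offset measured in the picture put the buckle's centre within about 0.5 mm and 0.1° of the fork pose I fitted from the images. The camera calibration is only good to about 2 mm.
- **Overlay on both pictures:** it agreed to about 1 mm, except that the buckle looked about half a pixel smaller than the model on each side. The top view, where the gripper hides most of the buckle, suggested an offset of up to 1 mm towards -y, which I left. I did not repeat the overlay after the last 1 mm move down.
- **Level:** one earlier fit gave about 0.4° of roll in the hand. I took it as noise and did not correct it.
- **Contact and stillness:** the wrist force was about 1.4 N with no sign of contact, the joints were still, and the last picture shows everything else in place.
- **Joint margin:** one joint came to its lower limit (-0.30 rad to two decimals) during the carry and then moved away. I saw no sign that it passed the limit, but I did not print a finer reading at that moment.

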